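Release the board slide and hold the board at its click on the test head

TASK

Dock the circuit board on the test head: turn the red latch knob anticlockwise (seen from above) about a quarter turn, until it has clicked past its detent and its brass hook has swung well clear of the carriage's peg. Then take the carriage by its black grip and slide it along the rail towards the blue test head until you feel the ball of the head's side arm drop into the notch in the carriage's edge, and finish there still gripping the carriage by its grip, at rest in the notch, so that the reading can be taken. Leave the test head where it is clamped and do not disturb the loose things on the bench.

Things in the scene. Friction and masses are not known exactly. Their poses are not given: they have to be found in the camera images.
- stage: fixed slide: grey base plate 110 x 227 x 10 mm on 12 mm feet (top at z 22 mm) with a steel rail. Origin on the bench under the rail; local y along the rail, +y to the test head, -y to the latch; local -x is the latch's side, +x the side arm's. The carriage's plate (80 x 110 mm, top z 48 mm) bears a green board, parts up to z 62 mm, and a latch peg up to z 59 mm
- knob_grip (a point): on the latch knob's axis, z 83 mm, in its red grip bar: 12 mm thick, 36 mm long, from z 68 to 94 mm. The point's y axis lies along the bar; at knob value 0 that is along the rail. Under the bar a brass hook arm (z 60 to 66 mm, reaching 49 mm from the axis) points along +y of the bar; at value 0 it points along the rail to the test head's end and hooks over the carriage's peg
- latch_knob (a joint): knob angle, rad: 0 latched, grows anticlockwise seen from above to a stop at 1.40, where the hook arm points to the robot's side (local -x of the stage). A spring ball resists with about 0.12 N m between 0.05 and 0.36, clicks over, and from 0.7 on the knob turns freely and stays put. Starts at 0 to 0.04. While it is latched the carriage can move 2 mm only
- carriage_handle (a point): in the middle of the carriage's black grip, z 70 mm; moves with it, axes as stage. The grip is a block 24 mm across the rail (local x), 18 mm along it (local y), from z 53 to 86 mm, on a foot 36 x 28 mm. The board's edge begins 28 mm from it along +y (z up to 62 mm), the knob's bar is 46 mm away along -x
- carriage_grip: the same black grip as a part of the carriage; origin at the centre of its foot, z 48 mm, axes as stage
- carriage (a joint): travel of the carriage, m: 0 at the latch end (the start), grows towards the test head (local +y). Sliding takes 1 to 2 N. The notch meets the ball at a value between 0.045 and 0.070 that varies, see index_mark; 6 mm past it the board's connector runs hard against the head
- notch_mark (a point): the notch in the carriage's long edge on the local +x side, between two red lines, z 48 mm; moves with the carriage, axes as stage. At the start it lies on the latch side (-y) of index_mark
- index_mark (a point): spring ball at the end of the blue test head's side arm, beside the carriage's edge on the local +x side (arm up to z 54 mm; the head, 91 mm further along +y, up to z 78 mm); axes as stage. The carriage is docked when notch_mark has the same local y as this point. The ball draws a free carriage in over the last 3 mm, centres it, and then holds it against about 15 N either way
- jack_plug: loose black audio plug, 49 x 12 x 12 mm, lying on the bench; origin under its centre. A bystander
- jack_plug_b: a second such plug, lying on the bench; origin under its centre. A bystander
- screwdriver: loose small yellow screwdriver, 120 x 13 x 12 mm, lying on the bench; origin under its centre. A bystander

How it is judged:
By the outcome, as a careful person would: the job done as asked, in the order asked, and still so for the second after the job is handed in, while the arm keeps its last pose, push and grip.
It also fails if it takes over 58 s, if anything falls off the work surface, if the arm or the gripper's body presses on something with over 40 N, if the wrist force passes 120 N, or if a joint passes its speed limit or range.

ROBOT

A 6-joint arm with a two-finger parallel gripper is mounted at the origin on the work surface; the furniture and walls round the work are solid. World frame = base frame: x ahead of the robot, y to its left, z up, the work surface at z = 0. Lengths are in m, angles in rad, forces in N, time in s.
With the tool pointing down it reaches from about 0.35 to 0.775 m from the base axis. Payload 7.3 kg.
Tool frame: the origin (TCP) lies between the finger pads, 19 mm behind the fingertips; this is the grasp point; z points along the fingers, y is the line along which they close (so a half turn about z gives the same grasp; the last joint's range is limited). The gripper opens to 92 mm and grips with 3 to 60 N. Pads are 19 mm wide; open, the fingers measure 130 mm over their backs; the gripper's body (75 mm by 190 mm) begins 47 mm behind the grasp point.
Start: joints at [-1.252, 0.342, 1.524, -0, 1.275, -0.146], TCP at [0.235, -0.469, 0.246] pointing down, gripper open.
Joint ranges: [-2.53, 2.53], [-0.77, 2.02], [0.04, 2.7], [-1, 4.14], [0.28, 2.66], [-3.11, 3.11]. Speed limits (rad/s): [2.57, 2.57, 3.14, 3.14, 3.14, 3.14].

INTERFACE

Orientations are given as [roll, pitch, yaw] about the fixed x, y, z axes, in that order (R = Rz(yaw) Ry(pitch) Rx(roll)).
In Python, from cell import readout, cams, ticket gives the robot as it stands. The module is installed in compiled form; this text tells all that it offers.
- The arm moves only by the tool jog_arm, never from a script. Its argument "plan" is a list of rows, each a list of 5 numbers: the shift along the world's x, y, z each as a share of 0.08 m, from -1 to 1, then the turn about the world's z as a share of 90 degrees, from -1 to 1, then the opening, from -1 (shut) to 1 (fully open). A call has 1 to 12 rows; each row is the pose to reach, as a shift and turn from the pose commanded when the call began; what a row does not reach only later rows make up. A row lasts 1/10 s, in which the tool goes at most 50 mm and 8.59 degrees, less where a joint would pass 70% of its speed; a pose out of reach is approached as far as the arm can. A call with a number of a shift or a turn outside -1 to 1 is refused whole. A call with a gripper value outside its range is refused whole. The fingers move at their own pace and stop on an object; "squeeze" is the grip in N (left out, the last holds). Time passes only in rows, so rows that repeat a pose let the fingers close. It gives the time, the measured TCP pose, the force, the opening and the grip force at its end, in the units of the state.
- readout.observe(): the state, without advancing time (a new reading comes with each control period).
- cams.read_camera(name): name is "scene" or "side" or "wrist"; returns the picture (400x640x3 uint8, blue, green, red); there is no depth.
- cams.calibration(name): a dict with "K" (3x3 intrinsics, pixels), "world_from_camera" (4x4, takes a point from camera to world coordinates). Camera axes: x right, y down, z forward; pixel columns grow to the right and rows downward; lengths in m; the calibration is good to about 2 mm. A picture is of the moment at which its call begins: read the wrist's pose just before it. calibration takes no time and is no camera call; for the wrist camera it gives the pose at the moment of the call.
- ticket.hand_in(): hands the job in; it is judged then, once.
The state is a dict: "time": time; "qpos": joint angles; "qvel": joint speeds; "joint_efforts": joint torques, N m; "tool_pos": TCP position; "tool_rot": TCP orientation; "contact_force": force on the tool from outside, world axes, zero at the start; "torque": the same for the moment, N m; "opening": finger opening in m; "grip_force": force on a finger pad.
Only numpy, scipy, OpenCV 4.12 (cv2) and the standard library are available. Lean on these libraries where they do the work, as an engineer would, in place of code of your own. Each camera call takes 0.05 s, during which the arm holds its last target. There are 200 camera calls.

## Working session

There is one attempt and no reset: what is moved stays moved. The work goes in short steps, Python scripts to look and compute and a tool call to move; the robot and the scene stay as the last step left them, time stands still between calls to the robot, and variables do not carry over. Pictures are saved under pics/ and viewed, at most 10 in all, crops included, and the job is handed in when it is done.

Besides the shell and the picture viewer there is one more tool, called after "Request:" in YAML: its name, and indented under it one key for each argument. jog_arm: Moves the arm, as the interface text tells. Shift numbers are shares of 0.08 m and turn numbers shares of 90 degrees, none past 1 either way. Its arguments: {"type":"object","properties":{"plan":{"type":"array"},"squeeze":{"type":"number"}},"required":["plan"]}

```bash
mkdir -p pics
python3 - <<'E'
from cell import readout,cams
import cv2,numpy as np
np.set_printoptions(precision=4,suppress=True)
s=readout.observe();print(s['time'],s['tool_pos'],s['tool_rot'],s['opening'])
for n in('scene','side','wrist'):
    c=cams.calibration(n);print(n,c['K'].tolist(),c['world_from_camera'])
    cv2.imwrite(f'pics/{n}0.png',cams.read_camera(n))
E
```

```text
0.0 [ 0.2352 -0.4689  0.2448] [-3.14   -0.0002  0.4648] 0.09182194771639372
scene [[433.22331268181824, 0.0, 316.4031175334968], [0.0, 433.22331268181824, 200.47983895169745], [0.0, 0.0, 1.0]] [[-0.7471 -0.4909  0.4482  0.1791]
 [-0.6645  0.5335 -0.5233  0.7275]
 [ 0.0178 -0.6888 -0.7248  0.6926]
 [ 0.      0.      0.      1.    ]]
side [[458.60264102885856, 0.0, 320.87865295115665], [0.0, 458.60264102885856, 196.05029920136127], [0.0, 0.0, 1.0]] [[ 0.9816 -0.0958  0.1652  0.4115]
 [-0.1902 -0.4118  0.8912 -0.4968]
 [-0.0173 -0.9062 -0.4224  0.4636]
 [ 0.      0.      0.      1.    ]]
wrist [[307.1474575033959, 0.0, 316.14316181791503], [0.0, 307.1474575033959, 199.88841009743138], [0.0, 0.0, 1.0]] [[ 0.4488 -0.854  -0.2631  0.3065]
 [-0.8937 -0.4294 -0.1304 -0.4347]
 [-0.0016  0.2937 -0.9559  0.3839]
 [ 0.      0.      0.      1.    ]]
```

View pics/scene0.png

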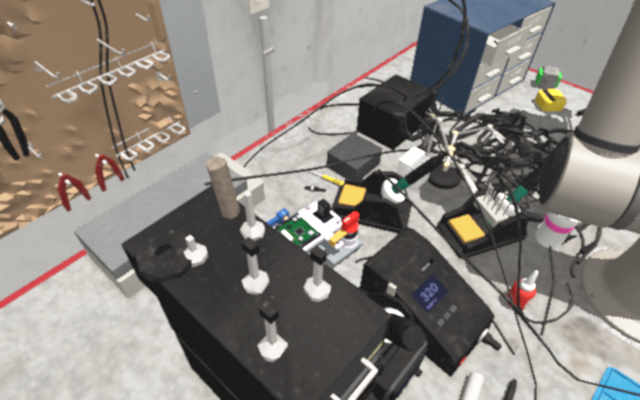

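View pics/side0.png

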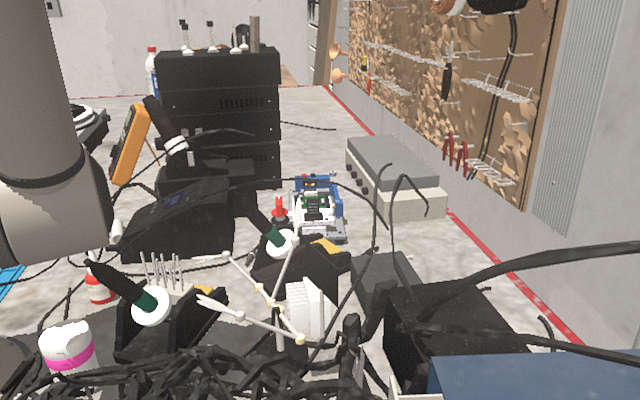

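The stage shows in the scene view around (320,228), with the red knob at about (351,222), and in the side view around (315,210), with the knob at about (280,205). Next I'll zoom in on both and triangulate.

```bash
cat > h.py <<'E'
import numpy as np,cv2
from cell import readout,cams
np.set_printoptions(precision=4,suppress=True)
def ray(c,u,v):
    d=np.linalg.inv(c['K'])@[u,v,1];T=np.array(c['world_from_camera']);d=T[:3,:3]@d
    return T[:3,3],d/np.linalg.norm(d)
def plane(c,u,v,z):
    o,d=ray(c,u,v);return o+d*(z-o[2])/d[2]
def proj(c,p):
    q=np.linalg.inv(c['world_from_camera'])@np.r_[p,1];q=np.array(c['K'])@q[:3];return q[:2]/q[2]
def tri(rs):
    A=0;b=0
    for o,d in rs:
        P=np.eye(3)-np.outer(d,d);A=A+P;b=b+P@o
    return np.linalg.solve(A,b)
E
python3 - <<'E'
from h import *
a=cv2.imread('pics/scene0.png')[170:270,250:400];b=cv2.imread('pics/side0.png')[160:260,240:390]
cv2.imwrite('pics/crop1.png',np.vstack([cv2.resize(x,None,fx=3.0,fy=3.0,interpolation=cv2.INTER_CUBIC) for x in(a,b)])[:600])
S=cams.calibration('scene');D=cams.calibration('side')
print(tri([ray(S,351,216),ray(D,280,198)]))
E
```

```text
[0.4764 0.2836 0.0971]
```

View pics/crop1.png

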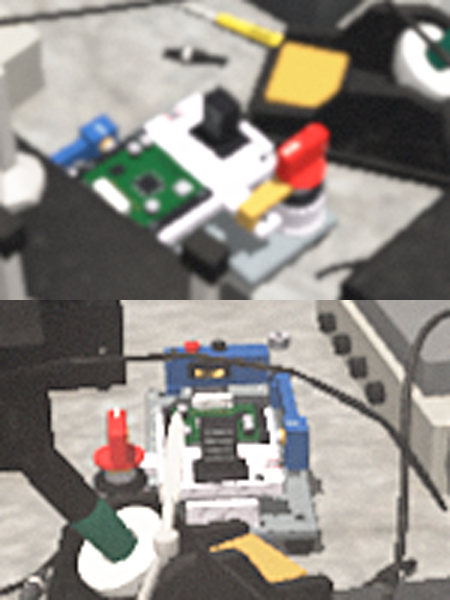

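The crops show the rail running roughly along world +y. The knob is on the robot's side and the head is at far +y. I'll check a few obstacle heights before moving.

Run:
```python
from h import *
S=cams.calibration('scene');D=cams.calibration('side')
for n,a,b in [('iron collar',(393,187),(281,243)),('hand',(450,150),(228,255)),('iron2',(495,205),(150,303)),('station display',(430,290),(172,200)),('white conn',(412,158),(305,290))]:
    print(n,tri([ray(S,*a),ray(D,*b)]))
print('stack foot side',plane(D,280,190,0),plane(D,160,195,0),'stack top if y',[plane(D,280,52,z) for z in(.2,.3)], plane(S,385,330,.3),plane(S,125,245,.3))
print('station',plane(S,405,232,.1),plane(S,490,300,.1),plane(S,450,360,.1))
```

```text
iron collar [0.4664 0.1523 0.0794]
hand [0.3997 0.0437 0.1387]
iron2 [0.2837 0.046  0.0716]
station display [0.2808 0.3221 0.0977]
white conn [0.4901 0.0374 0.0671]
stack foot side [0.501  0.5389 0.    ] [0.2113 0.5762 0.    ] stack top if y [array([0.6201, 1.5105, 0.2   ]), array([0.5409, 0.749 , 0.3   ])] [0.2566 0.5291 0.3   ] [0.5348 0.6421 0.3   ]
station [0.3786 0.2508 0.1   ] [0.2035 0.2762 0.1   ] [0.2017 0.4036 0.1   ]
```

View pics/wrist0.png

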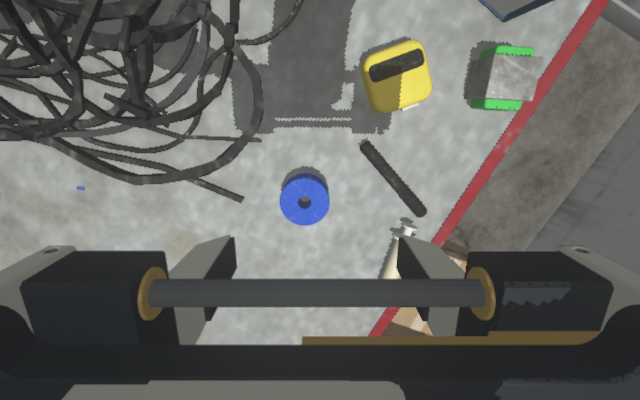

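The picture shows the bench near the start: blue spool at (304,200) and cable pile on the left. Obstacles along the way are below 0.15 m, so I'll travel at z ≈ 0.30.

Request:
jog_arm:
  plan:
    - [0, 0.5, 0.69, 0.09, 1]
    - [0, 1, 0.69, 0.17, 1]
    - [0, 1, 0.69, 0.17, 1]

```text
time: 0.45
tool_pos: [0.2356, -0.3861, 0.3028]
tool_rot: [3.14, 0.0, 0.737]
contact_force: [-1.3, -0.4, -0.5]
opening: 0.0916
grip_force: 0.0
```

Request:
jog_arm:
  plan:
    - [0.12, 0.5, 0, 0.09, 1]
    - [0.25, 1, 0, 0.17, 1]
    - [0.25, 1, 0, 0.17, 1]

```text
time: 0.75
tool_pos: [0.2558, -0.3058, 0.3006]
tool_rot: [-3.141, -0.002, 1.004]
contact_force: [0.1, 0.2, 0.2]
opening: 0.0918
grip_force: 0.0
```

Request:
jog_arm:
  plan:
    - [0.37, 0.5, 0, 0.09, 1]
    - [0.75, 1, 0, 0.18, 1]
    - [0.75, 1, 0, 0.18, 1]

```text
time: 1.05
tool_pos: [0.3178, -0.2259, 0.3005]
tool_rot: [3.141, -0.002, 1.29]
contact_force: [-0.2, -1.7, 0.5]
opening: 0.0918
grip_force: 0.0
```

Request:
jog_arm:
  plan:
    - [0.37, 0.5, 0, 0.09, 1]
    - [0.75, 1, 0, 0.18, 1]
    - [0.75, 1, 0, 0.18, 1]

```text
time: 1.35
tool_pos: [0.3778, -0.1462, 0.3004]
tool_rot: [3.141, -0.001, 1.572]
contact_force: [1.1, -0.2, 0.4]
opening: 0.0914
grip_force: 0.0
```

Request:
jog_arm:
  plan:
    - [0.25, 0.5, 0, 0, 1]
    - [0.5, 1, 0, 0, 1]
    - [0.5, 1, 0, 0, 1]

```text
time: 1.65
tool_pos: [0.4169, -0.067, 0.3003]
tool_rot: [3.141, -0.001, 1.566]
contact_force: [-0.8, -1.3, -0.4]
opening: 0.0919
grip_force: 0.0
```

Request:
jog_arm:
  plan:
    - [0.25, 0.5, 0, 0, 1]
    - [0.5, 1, 0, 0, 1]
    - [0.5, 1, 0, 0, 1]

```text
time: 1.95
tool_pos: [0.457, 0.0125, 0.3002]
tool_rot: [3.141, -0.001, 1.565]
contact_force: [0.7, -1.3, -0.3]
opening: 0.0917
grip_force: 0.0
```

Request:
jog_arm:
  plan:
    - [0.25, 0.5, 0, 0, 1]
    - [0.25, 1, 0, 0, 1]
    - [0.25, 1, 0, 0, 1]

```text
time: 2.25
tool_pos: [0.4757, 0.0921, 0.3001]
tool_rot: [-3.141, -0.001, 1.565]
contact_force: [-0.2, -1.5, -0.9]
opening: 0.0921
grip_force: 0.0
```

Request:
jog_arm:
  plan:
    - [0, 0.5, 0, 0, 0.5]
    - [0, 1, 0, 0, 0.3]
    - [0, 1, 0, 0, 0.0]
    - [0, 1, 0, 0, 0.0]

```text
time: 2.65
tool_pos: [0.4758, 0.1691, 0.3003]
tool_rot: [-3.141, 0.001, 1.564]
contact_force: [0.7, -0.5, -0.1]
opening: 0.0643
grip_force: 0.0
```

Run:
```python
from h import *
s=readout.observe();print(s['time'],s['tool_pos'],s['tool_rot'],s['opening'],s['contact_force'])
np.save('w1.npy',cams.calibration('wrist')['world_from_camera'])
cv2.imwrite('pics/w1.png',cams.read_camera('wrist'))
```

```text
2.65 [0.4758 0.1691 0.3003] [-3.1412  0.0014  1.5636] 0.06428684095813773 [ 0.652  -0.5033 -0.0864]
```

View pics/w1.png

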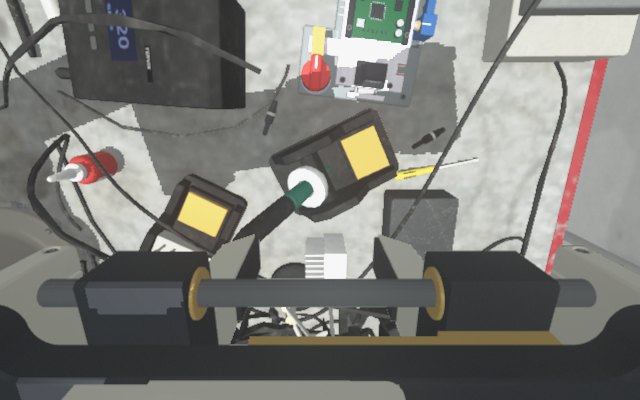

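The wrist view shows the stage at the top: red knob (315,72), black grip (370,75), green board (375,15), head arm (428,25). The plugs are at (270,115) and (428,137), and the screwdriver is at (435,170). I'll move in for a full view.

Request:
jog_arm:
  plan:
    - [0.3, 0.6, 0, 0, -0.42]
    - [0.3, 1, 0, 0, -0.42]
    - [0.3, 1, 0, 0, -0.42]
    - [0.3, 1, 0, 0, -0.42]

```text
time: 3.1
tool_pos: [0.4998, 0.2491, 0.3004]
tool_rot: [-3.141, 0.001, 1.563]
contact_force: [-0.3, -0.7, 0.3]
opening: 0.0293
grip_force: 0.0
```

Run:
```python
from h import *
s=readout.observe();print(s['time'],s['tool_pos'],s['tool_rot'],s['opening'],s['contact_force'])
c=cams.calibration('wrist');np.save('w2.npy',c['world_from_camera'])
im=cams.read_camera('wrist');cv2.imwrite('pics/w2.png',im)
cv2.imwrite('pics/w2c.png',cv2.resize(im[0:240,220:500],None,fx=2.5,fy=2.5,interpolation=cv2.INTER_CUBIC))
```

```text
3.1 [0.4998 0.2491 0.3004] [-3.1412  0.0012  1.5633] 0.029312423805782462 [-0.3437 -0.6996  0.3473]
```

View pics/w2c.png

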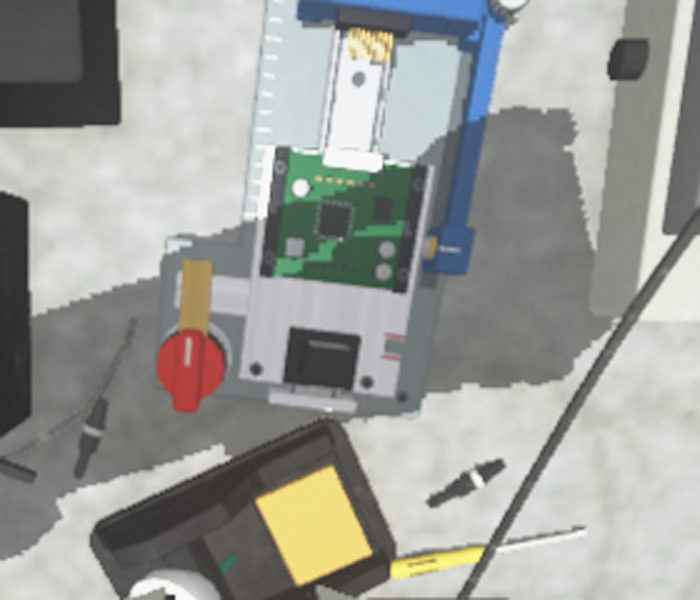

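The crop shows the stage clearly. Knob bar centre is at about (189,372), the brass hook runs up to (197,262), black grip at (322,358). The notch's red lines are at (393,336) and (393,358), and the ball is at (429,247).

Run:
```python
from h import *
c=dict(K=cams.calibration('wrist')['K'],world_from_camera=np.load('w2.npy'))
im=cv2.imread('pics/w2.png')
P=lambda u,v,z:plane(c,220+u/2.5-.3,v/2.5-.3,z)
def ang(a,b):d=b-a;return np.degrees(np.arctan2(d[1],d[0]))
print('dirs',ang(P(243,378,.048),P(272,150,.048)),ang(P(405,292,.05),P(428,168,.05)),ang(P(260,275,.05),P(275,148,.05)),ang(P(245,220,.022),P(270,0,.022)),ang(P(263,391,.04),P(355,408,.04))+90)
print('notch',P(403,347,.048),'ball',P(427,247,.048))
hsv=cv2.cvtColor(im,cv2.COLOR_BGR2HSV)
m=((hsv[...,0]<8)|(hsv[...,0]>172))&(hsv[...,1]>130)&(hsv[...,2]>60)
n,l,st,ce=cv2.connectedComponentsWithStats(m.astype(np.uint8))
for i in range(1,n):
    if st[i,4]>3: print('red',st[i],ce[i])
print('bar ends@94',P(187,410,.094),P(192,332,.094),'hook tip',P(198,262,.066),'hook base',P(195,330,.066))
# grip: dark blob pixels
k=(hsv[...,2]<70)&(hsv[...,1]<120);k[:,:325]=0;k[:,368:]=0;k[:128]=0;k[162:]=0
n,l,st,ce=cv2.connectedComponentsWithStats(k.astype(np.uint8));
for i in range(1,n):
    if st[i,4]>50: print('blk',st[i],ce[i], plane(c,*ce[i],.07))
for q in [(292,330),(362,333),(355,390),(284,383)]: print('foot corner',P(*q,.053))
big=cv2.resize(im[95:175,275:395],None,fx=6,fy=6,interpolation=cv2.INTER_CUBIC);cv2.imwrite('pics/w2d.png',big)
```

```text
dirs 82.37571130379673 82.24241432351133 82.99468407581365 82.79708132699895 79.13057284848482
notch [0.5812 0.2871 0.048 ] ball [0.5902 0.3348 0.048 ]
red [548 129  25  66 540] [560.3741 157.7648]
red [283 132  27  33 595] [295.6588 147.3008]
red [546 195  11  13  57] [552.2281 201.    ]
red [ 86 206  12   6  24] [ 91.    208.125]
red [ 88 207  23  23 331] [ 99.9728 217.4653]
red [543 211   9  14  60] [547.4833 217.5167]
red [ 65 212  28  27 279] [ 81.    224.448]
red [538 223  10  21  77] [542.2597 234.3117]
red [532 246  12  23 131] [537.6641 259.084 ]
red [521 307  10   6  36] [525.4167 309.5833]
red [515 317  14  28 194] [521.1134 330.1134]
bar ends@94 [0.4752 0.2644 0.094 ] [0.4784 0.2991 0.094 ] hook tip [0.4802 0.3286 0.066 ] hook base [0.478  0.2977 0.066 ]
blk [334 132  29  24 520] [347.6692 143.7481] [0.5374 0.2835 0.07  ]
foot corner [0.525  0.2963 0.053 ]
foot corner [0.5596 0.2946 0.053 ]
foot corner [0.5572 0.2664 0.053 ]
foot corner [0.5214 0.2702 0.053 ]
```

View pics/w2d.png

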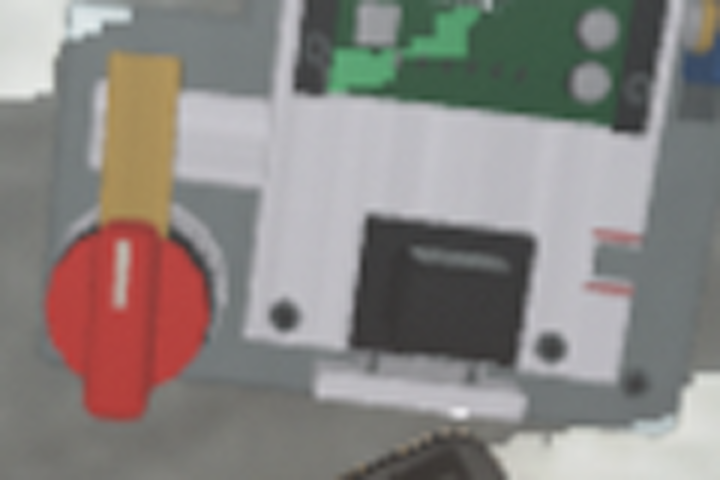

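The close crop shows the bar along the rail, the hook over the peg arm, and the foot of the black grip. The rail direction is about 82.6°, and the knob axis is at about (0.477, 0.282). I'm moving over the knob and partway down, then I'll re-measure.

Request:
jog_arm:
  plan:
    - [-0.29, 0.41, -0.3, -0.06, -0.42]
    - [-0.29, 0.41, -0.8, -0.06, -0.42]
    - [-0.29, 0.41, -0.8, -0.06, -0.42]
    - [-0.29, 0.41, -0.8, -0.06, -0.42]

```text
time: 3.55
tool_pos: [0.4767, 0.282, 0.2375]
tool_rot: [-3.141, 0.001, 1.469]
contact_force: [0.2, -0.3, 0.9]
opening: 0.0265
grip_force: 0.0
```

Request:
jog_arm:
  plan:
    - [0, 0, -0.6, 0, -0.42]
    - [0, 0, -0.8, 0, -0.42]
    - [0, 0, -0.8, 0, -0.42]

```text
time: 3.85
tool_pos: [0.4765, 0.2822, 0.1726]
tool_rot: [-3.14, 0.001, 1.469]
contact_force: [-0.2, 0.8, 0.3]
opening: 0.0266
grip_force: 0.0
```

Run:
```python
from h import *
s=readout.observe();print(s['time'],s['tool_pos'],s['tool_rot'],s['opening'],s['contact_force'])
c=cams.calibration('wrist');np.save('w3.npy',c['world_from_camera'])
im=cams.read_camera('wrist');cv2.imwrite('pics/w3.png',im)
print('knob px',proj(c,[.4768,.2817,.094]),'handle',proj(c,[.541,.2815,.086]))
```

```text
3.85 [0.4765 0.2822 0.1726] [-3.1403  0.0011  1.4686] 0.026574755403376418 [-0.2433  0.8067  0.3069]
knob px [316.5655 215.1836] handle [399.4447 203.9726]
```

View pics/w3.png

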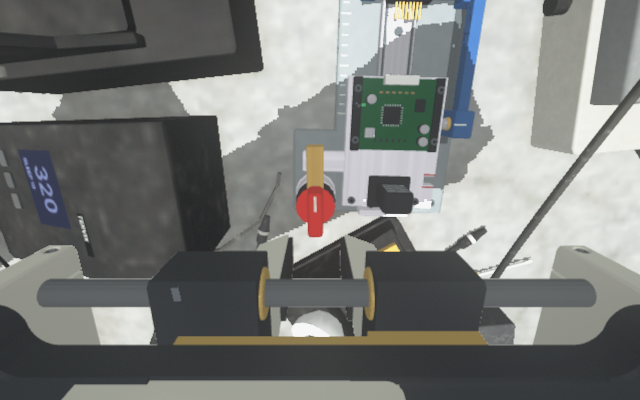

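The picture shows the knob bar at about (316,188)–(316,236) and the grip top at about (398,202), both within 2–3 px of prediction. I'll pin down the bar extents numerically.

Run:
```python
from h import *
c=dict(K=cams.calibration('wrist')['K'],world_from_camera=np.load('w3.npy'))
im=cv2.imread('pics/w3.png');hsv=cv2.cvtColor(im,cv2.COLOR_BGR2HSV)
m=((hsv[...,0]<9)|(hsv[...,0]>171))&(hsv[...,1]>110)&(hsv[...,2]>60);m[:,:285]=0;m[:,345:]=0
for r in (181,183,185,187,189,228,231,233,235,236,237,238): print(r,np.flatnonzero(m[r])[[0,-1]] if m[r].any() else None)
for col in(314,316,318): print(im[180:192,col].tolist())
for r in (186,236,211):print(plane(c,316,r,.094))
```

```text
181 None
183 None
185 None
187 [310 320]
189 [305 324]
228 [308 322]
231 [308 322]
233 [308 321]
235 [309 321]
236 [310 319]
237 None
238 None
[[93, 148, 176], [93, 148, 176], [94, 149, 177], [93, 148, 176], [92, 147, 175], [89, 135, 174], [71, 94, 164], [61, 64, 161], [61, 65, 162], [61, 64, 162], [60, 63, 161], [60, 64, 163]]
[[94, 150, 178], [94, 150, 179], [93, 150, 178], [94, 151, 179], [93, 149, 178], [88, 136, 175], [72, 95, 165], [61, 65, 161], [59, 63, 161], [60, 64, 162], [62, 65, 163], [60, 64, 163]]
[[93, 149, 177], [94, 150, 179], [93, 149, 177], [94, 149, 177], [94, 149, 178], [88, 136, 175], [72, 95, 166], [61, 64, 161], [60, 63, 161], [61, 65, 163], [60, 64, 162], [62, 66, 164]]
[0.4787 0.3043 0.094 ]
[0.4746 0.2648 0.094 ]
[0.4767 0.2851 0.094 ]
```

Bar centre is at about (0.476, 0.2825), which matches the TCP. I'm descending and closing.

Request:
jog_arm:
  plan:
    - [0, 0, -0.5, 0, -0.42]
    - [0, 0, -0.8, 0, -0.42]
    - [0, 0, -1, 0, -0.42]
    - [0, 0, -1, 0, -0.42]

```text
time: 4.3
tool_pos: [0.477, 0.2832, 0.0933]
tool_rot: [3.141, 0.0, 1.469]
contact_force: [-1.0, 0.6, 0.5]
opening: 0.0268
grip_force: 0.0
```

Request:
jog_arm:
  plan:
    - [0, 0, -0.03, 0, -1]
    - [0, 0, -0.03, 0, -1]
    - [0, 0, -0.03, 0, -1]
    - [0, 0, -0.03, 0, -1]
    - [0, 0, -0.03, 0, -1]
    - [0, 0, -0.03, 0, -1]
  squeeze: 25

```text
time: 4.9
tool_pos: [0.4757, 0.284, 0.0921]
tool_rot: [3.142, -0.001, 1.47]
contact_force: [-5.5, -0.1, 4.8]
opening: 0.0119
grip_force: 25.0
```

The bar is gripped (11.9 mm). I'm turning the first part.

Request:
jog_arm:
  plan:
    - [-0.01, 0, 0, 0.06, -1]
    - [-0.01, 0, 0, 0.12, -1]
    - [-0.01, 0, 0, 0.18, -1]
    - [-0.01, 0, 0, 0.24, -1]
    - [-0.01, 0, 0, 0.3, -1]
    - [-0.01, 0, 0, 0.36, -1]
    - [-0.01, 0, 0, 0.4, -1]
    - [-0.01, 0, 0, 0.4, -1]

```text
time: 5.7
tool_pos: [0.4745, 0.2838, 0.0921]
tool_rot: [-3.141, -0.001, 2.1]
contact_force: [-5.1, -0.1, 6.2]
opening: 0.0119
grip_force: 25.0
```

Request:
jog_arm:
  plan:
    - [0, 0, 0, 0.06, -1]
    - [0, 0, 0, 0.12, -1]
    - [0, 0, 0, 0.18, -1]
    - [0, 0, 0, 0.24, -1]
    - [0, 0, 0, 0.3, -1]
    - [0, 0, 0, 0.36, -1]
    - [0, 0, 0, 0.42, -1]
    - [0, 0, 0, 0.45, -1]
    - [0, 0, 0, 0.45, -1]

```text
time: 6.6
tool_pos: [0.4737, 0.2828, 0.0921]
tool_rot: [-3.139, -0.002, 2.807]
contact_force: [-8.6, -5.0, 9.9]
opening: 0.0119
grip_force: 25.0
```

```bash
python3 -c "
from h import *
s=readout.observe();print(s['time'],s['tool_pos'],s['tool_rot'],s['contact_force'],s['torque'])"
```

```text
6.6 [0.4737 0.2828 0.0921] [-3.1392 -0.0023  2.8071] [-8.6268 -5.0194  9.9174] [-0.6907  1.4469 -0.037 ]
```

The knob has turned to about 1.36 rad. I'm releasing, rising and turning back over the carriage grip.

Request:
jog_arm:
  plan:
    - [0, 0, 0, 0, -0.4]
    - [0, 0, 0, 0, -0.4]
    - [0, 0, 0, 0, -0.4]

```text
time: 6.9
tool_pos: [0.476, 0.2838, 0.0911]
tool_rot: [3.14, 0.001, 2.805]
contact_force: [-0.1, -0.1, -0.0]
opening: 0.0271
grip_force: 0.0
```

Request:
jog_arm:
  plan:
    - [0, 0, 0.4, 0, -0.4]
    - [0, 0, 0.8, 0, -0.4]
    - [0, 0, 1, 0, -0.4]
    - [0, 0, 1, 0, -0.4]

```text
time: 7.3
tool_pos: [0.4769, 0.2842, 0.1731]
tool_rot: [3.137, 0.004, 2.805]
contact_force: [0.7, 0.4, -0.1]
opening: 0.0274
grip_force: 0.0
```

Request:
jog_arm:
  plan:
    - [0.8, 0, 0, -0.09, -0.2]
    - [0.8, 0, 0, -0.18, -0.2]
    - [0.8, 0, 0, -0.27, -0.2]
    - [0.8, 0, 0, -0.36, -0.2]
    - [0.8, 0, 0, -0.45, -0.2]
    - [0.8, 0, 0, -0.54, -0.2]
    - [0.8, 0, 0, -0.63, -0.2]
    - [0.8, 0, 0, -0.72, -0.2]
    - [0.8, 0, 0, -0.81, -0.2]
    - [0.8, 0, 0, -0.87, -0.2]
    - [0.8, 0, 0, -0.87, -0.2]

```text
time: 8.4
tool_pos: [0.539, 0.2833, 0.1689]
tool_rot: [-3.14, 0.001, 1.438]
contact_force: [-0.4, -0.0, -0.3]
opening: 0.0366
grip_force: 0.0
```

Run:
```python
from h import *
s=readout.observe();print(s['time'],s['tool_pos'],s['tool_rot'],s['opening'],s['contact_force'])
c=cams.calibration('wrist');np.save('w4.npy',c['world_from_camera'])
im=cams.read_camera('wrist')
cv2.imwrite('pics/w4.png',im);cv2.imwrite('pics/w4c.png',cv2.resize(im[100:260,190:420],None,fx=3.4,fy=3.4,interpolation=cv2.INTER_CUBIC))
print('handle top',proj(c,[.541,.2815,.086]),'notch',proj(c,[.5812,.2871,.048]),'ball',proj(c,[.5902,.3348,.048]))
```

```text
8.4 [0.539  0.2833 0.1689] [-3.1399  0.0009  1.4379] 0.03655656577065043 [-0.391  -0.0424 -0.3206]
handle top [319.0792 214.5361] notch [363.5258 188.1004] ball [369.3599 131.4961]
```

View pics/w4c.png

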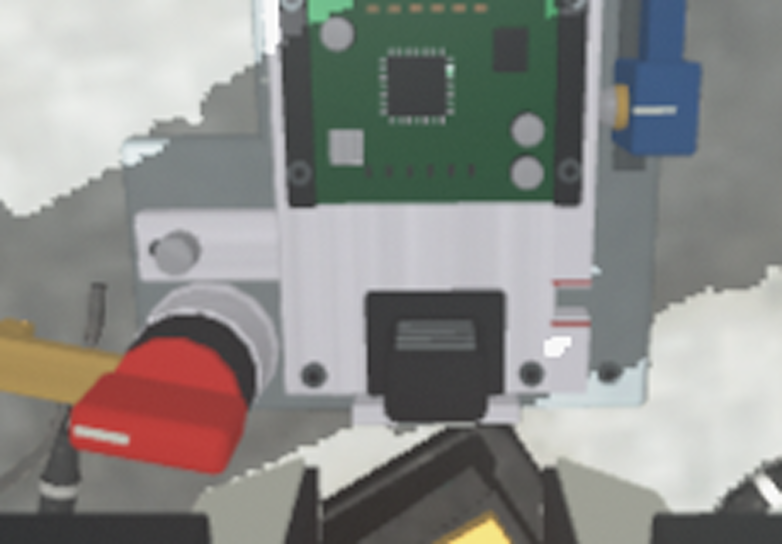

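The knob is turned, with the hook pointing left at (50,365) and well clear of the peg at (175,250). The grip is at about (436,355), the notch at (585,304), and the ball at (612,107).

Run:
```python
from h import *
c=dict(K=cams.calibration('wrist')['K'],world_from_camera=np.load('w4.npy'))
P=lambda u,v,z:plane(c,190+u/3.4-.35,100+v/3.4-.35,z)
f=np.array([np.cos(np.radians(82.6)),np.sin(np.radians(82.6)),0])
a,b=P(436,291,.053),P(437,420,.086)
print('handle',a-14e-3*f,b+9e-3*f)
n=P(588,304,.048);q=P(612,108,.048);print(n,q,'travel',(q-n)@f,(P(608,108,.05)-n)@f)
print('plate edge dir',[(d:=P(594,205,.048)-P(587,390,.048),np.degrees(np.arctan2(d[1],d[0])))])
```

```text
handle [0.5403 0.2823 0.053 ] [0.5406 0.2835 0.086 ]
[0.5803 0.2863 0.048 ] [0.5904 0.3348 0.048 ] travel 0.04939535870427719 0.049558749543266487
plate edge dir [(array([0.0061, 0.0488, 0.    ]), np.float64(82.91178549610004))]
```

Request:
jog_arm:
  plan:
    - [0.02, 0, -0.4, 0, -0.2]
    - [0.02, 0, -0.7, 0, -0.2]
    - [0.02, 0, -1, 0, -0.2]
    - [0.02, 0, -1, 0, -0.2]

```text
time: 8.85
tool_pos: [0.5386, 0.2826, 0.0864]
tool_rot: [-3.135, 0.004, 1.441]
contact_force: [-0.7, 0.6, -1.1]
opening: 0.0367
grip_force: 0.0
```

Request:
jog_arm:
  plan:
    - [0, 0, -0.15, 0, -0.2]
    - [0, 0, -0.15, 0, -1]
    - [0, 0, -0.15, 0, -1]
    - [0, 0, -0.15, 0, -1]
    - [0, 0, -0.15, 0, -1]
    - [0, 0, -0.15, 0, -1]
    - [0, 0, -0.15, 0, -1]
  squeeze: 25

```text
time: 9.55
tool_pos: [0.5402, 0.2837, 0.0788]
tool_rot: [-3.14, 0.0, 1.439]
contact_force: [-5.7, 1.0, 1.0]
opening: 0.0243
grip_force: 25.0
```

The grip is held (24.3 mm). I'm sliding it 44 mm along the rail, short of the notch.

Request:
jog_arm:
  plan:
    - [0.01, 0.07, 0, 0, -1]
    - [0.02, 0.14, 0, 0, -1]
    - [0.03, 0.21, 0, 0, -1]
    - [0.04, 0.28, 0, 0, -1]
    - [0.05, 0.36, 0, 0, -1]
    - [0.06, 0.44, 0, 0, -1]
    - [0.07, 0.5, 0, 0, -1]
    - [0.07, 0.545, 0, 0, -1]
    - [0.07, 0.545, 0, 0, -1]
    - [0.07, 0.545, 0, 0, -1]

```text
time: 10.55
tool_pos: [0.5458, 0.3281, 0.0788]
tool_rot: [-3.141, -0.001, 1.439]
contact_force: [-4.9, 6.0, 0.5]
opening: 0.0239
grip_force: 25.0
```

Run:
```python
from h import *
s=readout.observe();print(s['time'],s['tool_pos'],s['contact_force'],s['opening'])
c=cams.calibration('wrist');np.save('w5.npy',c['world_from_camera'])
im=cams.read_camera('wrist');cv2.imwrite('pics/w5.png',im)
hsv=cv2.cvtColor(im,cv2.COLOR_BGR2HSV)
m=((hsv[...,0]<9)|(hsv[...,0]>171))&(hsv[...,1]>70);m[:,:340]=0;m[:,430:]=0;m[260:]=0
n,l,st,ce=cv2.connectedComponentsWithStats(m.astype(np.uint8))
for i in range(1,n): print('red',st[i],ce[i])
y=(hsv[...,0]>10)&(hsv[...,0]<30)&(hsv[...,1]>100);y[:,:340]=0;y[:,430:]=0;y[260:]=0
n,l,st,ce=cv2.connectedComponentsWithStats(y.astype(np.uint8))
for i in range(1,n):
  if st[i,4]>4: print('brass',st[i],ce[i],plane(c,*ce[i],.048))
```

```text
10.55 [0.5458 0.3281 0.0788] [-4.9178  6.0113  0.4545] 0.023872432836443306
red [368 220  16   2  28] [374.6429 220.4286]
red [367 237  16   2  32] [374.5 237.5]
brass [390 212   6  16  68] [393.0294 219.5147] [0.5927 0.3363 0.048 ]
```

About 5 mm remains by image. I'm creeping in 1 mm steps and watching the force.

Request:
jog_arm:
  plan:
    - [0.002, 0.015, 0, 0, -1]
    - [0.002, 0.015, 0, 0, -1]
    - [0.002, 0.015, 0, 0, -1]

```text
time: 10.9
tool_pos: [0.546, 0.3303, 0.0788]
tool_rot: [-3.141, -0.003, 1.439]
contact_force: [-5.0, 8.1, -0.4]
opening: 0.024
grip_force: 25.0
```

Request:
jog_arm:
  plan:
    - [0.002, 0.0125, 0, 0, -1]
    - [0.002, 0.0125, 0, 0, -1]

```text
time: 11.1
tool_pos: [0.5461, 0.3309, 0.0788]
tool_rot: [-3.141, -0.002, 1.439]
contact_force: [-4.8, 6.7, -0.7]
opening: 0.0239
grip_force: 25.0
```

Request:
jog_arm:
  plan:
    - [0.002, 0.0125, 0, 0, -1]
    - [0.002, 0.0125, 0, 0, -1]

```text
time: 11.3
tool_pos: [0.5462, 0.3317, 0.0788]
tool_rot: [-3.141, -0.002, 1.439]
contact_force: [-5.1, 5.3, -0.5]
opening: 0.0239
grip_force: 25.0
```

Request:
jog_arm:
  plan:
    - [0.002, 0.0125, 0, 0, -1]
    - [0.002, 0.0125, 0, 0, -1]

```text
time: 11.5
tool_pos: [0.5463, 0.3321, 0.0788]
tool_rot: [-3.14, -0.001, 1.439]
contact_force: [-5.1, 2.2, 1.1]
opening: 0.0237
grip_force: 25.0
```

Request:
jog_arm:
  plan:
    - [0.002, 0.0125, 0, 0, -1]
    - [0.002, 0.0125, 0, 0, -1]
    - [0.002, 0.0125, 0, 0, -1]

```text
time: 11.8
tool_pos: [0.5463, 0.3323, 0.0788]
tool_rot: [-3.14, 0.001, 1.439]
contact_force: [-7.4, -0.6, 2.6]
opening: 0.0235
grip_force: 25.0
```

```bash
cat > m.py <<'E'
from h import *
s=readout.observe();print(s['time'],s['tool_pos'],s['contact_force'],s['opening'])
im=cams.read_camera('wrist');cv2.imwrite('pics/w%d.png'%(s['time']*100),im)
c=cams.calibration('wrist')
hsv=cv2.cvtColor(im,cv2.COLOR_BGR2HSV)
m=((hsv[...,0]<9)|(hsv[...,0]>171))&(hsv[...,1]>70);m[:,:340]=0;m[:,430:]=0;m[260:]=0
n,l,st,ce=cv2.connectedComponentsWithStats(m.astype(np.uint8))
for i in range(1,n): print('red',st[i],ce[i])
y=(hsv[...,0]>10)&(hsv[...,0]<30)&(hsv[...,1]>100);y[:,:340]=0;y[:,430:]=0;y[260:]=0
n,l,st,ce=cv2.connectedComponentsWithStats(y.astype(np.uint8))
for i in range(1,n):
  if st[i,4]>4: print('brass',st[i],ce[i],plane(c,*ce[i],.048))
cv2.imwrite('pics/x%d.png'%(s['time']*100),cv2.resize(im[180:280,300:430],None,fx=6,fy=6,interpolation=cv2.INTER_CUBIC))
E
python3 m.py
```

```text
11.8 [0.5463 0.3323 0.0788] [-7.4231 -0.5997  2.5946] 0.023517572786168197
red [368 220  16   2  32] [375.5 220.5]
red [367 237  16   2  32] [374.5 237.5]
brass [389 218   7  17  75] [392.4933 225.92  ] [0.5927 0.3365 0.048 ]
```

View pics/x1180.png

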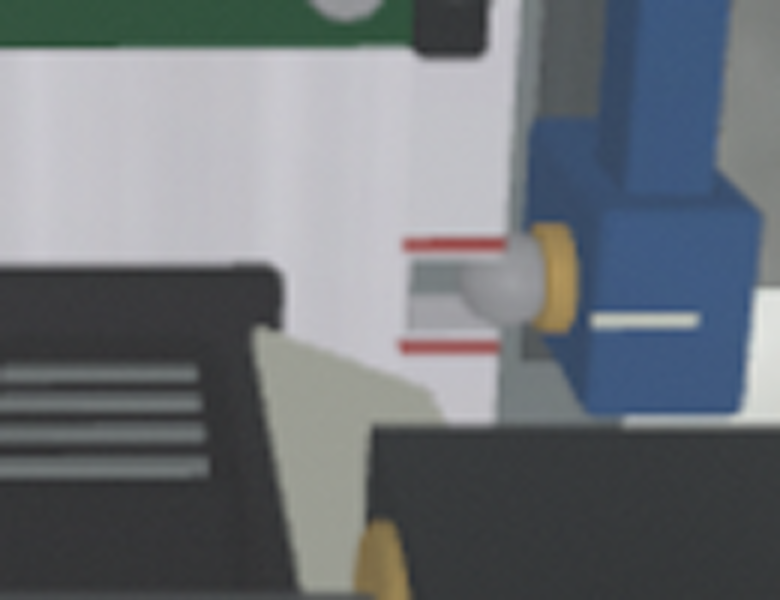

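The ball sits in the notch, centred between the red lines once its lower height is allowed for: ball (505,280), lines at 245 and 347. The position is now stiff and the force is near zero. I'll let it settle, then check.

Request:
jog_arm:
  plan:
    - [0, 0, 0, 0, -1]
    - [0, 0, 0, 0, -1]
    - [0, 0, 0, 0, -1]
    - [0, 0, 0, 0, -1]
    - [0, 0, 0, 0, -1]

```text
time: 12.35
tool_pos: [0.5463, 0.3323, 0.0788]
tool_rot: [-3.14, 0.001, 1.439]
contact_force: [-6.9, -0.1, 2.6]
opening: 0.0237
grip_force: 25.0
```

```bash
python3 m.py
```

```text
12.35 [0.5463 0.3323 0.0788] [-6.8909 -0.075   2.5771] 0.023657500765188643
red [368 220  16   2  32] [375.5 220.5]
red [367 237  16   2  32] [374.5 237.5]
brass [389 218   7  17  75] [392.4933 225.92  ] [0.5927 0.3365 0.048 ]
```

```bash
python3 -c "
from cell import ticket
print(ticket.hand_in())"
```

```text
the job is handed in; nothing more can be done
None
```

The job is handed in: the latch knob is turned to about 1.36 rad with its hook clear of the peg, and the carriage is at rest in the notch, still gripped, with almost no force along the rail (about 12.4 s on the clock); no verdict was returned.

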